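# Clear the imprint press bed and gauge its platen gap

### The job

A template broke on the small hand press: sweep the three brown pieces off its bed into the trough along its front edge with the brush, never touching them by hand, and stand the brush back on its bristles on the bench beside the press. Then take the taper gauge by its handle and slide the blade, flat on the bed and square to the platen's front edge, in under the middle of that edge until it drags snugly between bed and platen without forcing the platen up. Finish while still holding the gauge at that depth, and leave the other things on the bench alone.

Things in the scene. Friction and masses are not known exactly. Their poses are not given: they have to be found in the camera images.
- press: Grey-blue hand imprint press, fixed. Origin on the bench top below the middle of the platen's front edge; x points into the press, y to its left, z up. 170 mm wide. Along x: trough from -151 to -100 mm (floor 8 mm, outer walls 31 mm above the bench, 164 mm long inside), bare bed -100 to 0, platen from 0 to 125. A bridge and black handwheel at x = 65 to 115 mm reach 118 mm above the bench.
- bed: Ground aluminium bed plate of the press, fixed; origin and axes as press. Its flat top is 45 mm above the bench; 160 mm wide, from x = -100 to +135 mm. A scribed line along x marks the middle.
- platen: Flat steel platen over the rear of the bed, 150 mm wide, 18 mm thick, parallel to the bed; origin = middle of its lower front edge, axes as press. Its underside stands 6 to 10 mm above the bed (differs from start to start); its screw is stiff: it stays there unless pushed up with some 40 N.
- platen_edge (a point): Middle of the platen's lower front edge (same point as the origin of platen); its height minus 45 mm is the gap between bed and platen.
- brush: Blue bench brush standing on its bristle ends; 118 mm long (its y), 28 mm wide (x), 60 mm high, about 110 g. Stiff white bristles (22 x 112 mm, 24 mm high), a 12 mm back, and on top a grip ridge 18 mm wide (x), 86 mm long (y), from 36 to 60 mm above the bristle ends. Origin at the middle of the bristle ends, z up.
- gauge: Taper gauge, flat on the bench, about 130 g: orange handle 64 long (x), 20 wide, 28 mm high, and a steel blade 16 mm wide along +x from x = 32 to 130 mm. Underside all one plane; blade 2 mm thick at its tip, 1 mm more every 10 mm towards the handle. It drags about 10 x (gap - 2 mm) past the platen's edge, 40 to 80 mm deep; friction about 0.6. Origin under the handle's middle, z up.
- gauge_tip (a point): Middle of the tip of the gauge's blade, on its underside, 130 mm along +x from the origin of gauge.
- piece_1: Brown broken template piece, about 22 x 17 x 7 mm, 10 g, lying flat on the bare bed. Origin at the middle of its underside.
- piece_2: Second brown piece, like piece_1.
- piece_3: Third brown piece, like piece_1.
- n2_gun: Blue nitrogen blow gun lying on the bench, 102 x 134 x 20 mm; bystander.
- wafer_carrier: Round orange wafer carrier, 70 mm, 14 mm high; bystander.
- petri_dish: Petri dish, 64 mm, 16 mm high; bystander.
- tweezers: Fine tweezers, 137 mm long; bystander.
- bottle: Plastic bottle with a screw cap, 57 mm, 106 mm high; bystander.
- beaker: Glass beaker, 63 mm, 80 mm high; bystander.
- marker: Blue-capped marker pen, 128 mm long; bystander.
Mind the look-alikes: they are no part of the job. There is more than one size of the brush; the one meant has the size given above.

How it is judged:
On the way, in this order (a step that is already met when the one before it is completed fails the run):
1. all three pieces lie in the trough, swept there by the brush held in the gripper (z of piece_1 in the frame of press between 0.004 and 0.04 m and x of piece_1 in the frame of press between -0.155 and -0.095 m and y of piece_1 in the frame of press between -0.085 and 0.085 m and z of piece_2 in the frame of press between 0.004 and 0.04 m and x of piece_2 in the frame of press between -0.155 and -0.095 m and y of piece_2 in the frame of press between -0.085 and 0.085 m and z of piece_3 in the frame of press between 0.004 and 0.04 m and x of piece_3 in the frame of press between -0.155 and -0.095 m and y of piece_3 in the frame of press between -0.085 and 0.085 m and contact force between brush and the fingers above 1 N), for 0.2 s.
2. the brush stands on the bench on its bristles, let go (z of piece_1 in the frame of press between 0.004 and 0.04 m and x of piece_1 in the frame of press between -0.155 and -0.095 m and y of piece_1 in the frame of press between -0.085 and 0.085 m and z of piece_2 in the frame of press between 0.004 and 0.04 m and x of piece_2 in the frame of press between -0.155 and -0.095 m and y of piece_2 in the frame of press between -0.085 and 0.085 m and z of piece_3 in the frame of press between 0.004 and 0.04 m and x of piece_3 in the frame of press between -0.155 and -0.095 m and y of piece_3 in the frame of press between -0.085 and 0.085 m and height (world z) of brush between -0.004 and 0.006 m and angle between brush's own z axis and vertical below 0.15 rad and contact force between brush and the arm below 0.05 N and contact force between brush and press below 0.05 N and linear speed of brush below 0.02 m/s), for 0.2 s.
3. the gauge is held in the gripper, lifted off the bench (contact force between gauge and the fingers above 3 N and height (world z) of gauge above 0.02 m), for 0.1 s.
At the end, for the whole second after the job is handed in: Gauge held still, flat and square (0.17 rad), pressing on platen (1 to 30 N) and bed, tip over 25 mm past the edge, within 35 mm of its middle; platen moved under 1.5 mm. Pieces in the trough. Brush upright on the bench, untouched, clear of the press (all of step 2 and contact force between gauge and platen between 1 and 30 N and contact force between gauge and bed above 1 N and distance of platen_edge from where it was at the start of the episode below 0.0015 m and contact force between gauge and the fingers above 3 N and x of gauge_tip in the frame of platen above 0.025 m and y of gauge_tip in the frame of platen between -0.035 and 0.035 m and angle between the x axis of gauge and the x axis of press, either way round below 0.17 rad and angle between the z axis of gauge and the z axis of press, either way round below 0.05 rad and linear speed of gauge below 0.01 m/s); the arm keeps its last pose, push and grip.
It fails at once if a piece is touched by the hand (contact force between any of the arm, the fingers and piece_1 above 0.5 N or contact force between any of the arm, the fingers and piece_2 above 0.5 N or contact force between any of the arm, the fingers and piece_3 above 0.5 N).
It fails at once if the platen is forced up or down by more than 3 mm (distance of platen_edge from where it was at the start of the episode above 0.003 m).
It fails at once if a bystander is shifted by more than 25 mm (distance of any of n2_gun, wafer_carrier, petri_dish, tweezers, bottle, beaker, marker from where it was at the start of the episode above 0.025 m).
It also fails if it takes over 72 s, if anything falls off the work surface, if the arm or the gripper's body presses on something with over 40 N, if the wrist force passes 120 N, or if a joint passes its speed limit or range.

### The arm

A 7-joint arm with a two-finger parallel gripper is mounted at the origin on a cart in front of the work surface, level with it; the furniture and walls round the work are solid. World frame = base frame: x ahead of the robot, y to its left, z up, the work surface at z = 0. Lengths are in m, angles in rad, forces in N, time in s.
With the tool pointing down it reaches from about 0.4 to 0.85 m from the base axis. Payload 10.4 kg.
Tool frame: the origin (TCP) lies on the centre line of the jaws, within the pads' length; the fingertips stand r.finger_overhang ahead of it and the grasp point (between the pads) lies 5 mm behind it (r.finger_overhang is the distance from the TCP to the fingertips, in m); z points along the fingers, y is the line along which they close (so a half turn about z gives the same grasp; the last joint's range is limited). The gripper opens to 87 mm and grips with 3 to 60 N. Pads are 19 mm wide; open, the fingers measure 117 mm over their backs; the gripper's body (75 mm by 190 mm) begins 51 mm behind the grasp point.
Start: joints at [-1.355, 0.332, -0.065, 1.46, 0.022, 1.35, -0.088], TCP at [0.148, 0.607, 0.237] pointing down, gripper open.
Joint ranges: [-2.6, 2.6], [-0.5, 2.12], [-1.47, 1.34], [0.16, 2.42], [-1.27, 4.41], [0.06, 2.06], [-2.6, 2.6]. Speed limits (rad/s): [2.22, 2.22, 2.79, 2.79, 3.14, 3.14, 3.14].

### API

Orientations are given as a unit quaternion [x, y, z, w].
In Python, from bench import read_state, viewer, r gives the robot as it stands.
- The arm moves only by the tool carry_out, never from a script. Its argument "moves" is a list of rows, each a list of 6 numbers: the shift along the tool's x, y, z in units of 40 mm (1.0 is 40 mm), then the turn, a rotation vector about the tool's x, y, z in units of 8 degrees (1.0 is 8 degrees). A call has 1 to 20 rows; each row shifts and turns the commanded pose from where the row before left it, along the tool's axes as they then stand; what a row does not reach is not made up. A row lasts 1/8 s, in which the tool goes at most 62.5 mm and 10.7 degrees, less where a joint would pass 70% of its speed; a pose out of reach is approached as far as the arm can. A call is refused whole if a number of a shift passes 1 or a number of a turn 1, either way. A call with a gripper value outside its range is refused whole. "fingers" is the finger opening in mm, from 0 to 87, set as the call begins (left out, the last holds). The fingers move at their own pace and stop on an object; "force" is the grip in N (left out, the last holds). Time passes only in rows, so rows that do not move let the fingers close. It gives the time, the measured TCP pose, the force, the opening and the grip force at its end, in the units of the state.
- read_state(): the state, without advancing time (a new reading comes with each control period).
- viewer.camera(name): name is "scene" or "top" or "wrist"; returns a dict with "pixels" (420x560x3 uint8, red, green, blue), "range_z" (420x560 float32, m along the optical axis (not along the pixel's ray), 0 where there is no reading), "fx", "fy", "cx", "cy" (pixels), "xyz" and "orientation" of the camera in the world. Camera axes: x right, y down, z forward; pixel columns grow to the right and rows downward; lengths in m; the calibration is good to about 2 mm. A picture is of the moment at which its call begins.
- r.close_job(): hands the job in; it is judged then, once.
The state is a dict: "time": time; "joint_positions": joint angles; "joint_vel": joint speeds; "joint_torque": joint torques, N m; "ee_pos": TCP position; "eef_rot": TCP orientation; "ft_force": force on the tool from outside, world axes, zero at the start; "torque": the same for the moment, N m; "width": finger opening in m; "grip_force": force on a finger pad.
Only numpy, scipy, OpenCV 4.12 (cv2) and the standard library are available. Lean on these libraries where they do the work, as an engineer would, in place of code of your own. Each camera call takes 0.05 s, during which the arm holds its last target. There are 200 camera calls.

## Working session

There is one attempt and no reset: what is moved stays moved. The work goes in short steps, Python scripts to look and compute and a tool call to move; the robot and the scene stay as the last step left them, time stands still between calls to the robot, and variables do not carry over. Pictures are saved under pics/ and viewed, at most 10 in all, crops included, and the job is handed in when it is done.

Besides the shell and the picture viewer there is one more tool, called after "Request:" as a command line: name --pt "numbers of a row" for each row, then --argument value for the rest. carry_out: Moves the arm, as the interface text tells. Its arguments: {"type":"object","properties":{"moves":{"type":"array","items":{"type":"array","items":{"type":"number"}}},"fingers":{"type":"number"},"force":{"type":"number"}},"required":["moves"]}

```bash
mkdir -p pics; ls
cat > h.py <<'E'
import numpy as np, cv2
from scipy.spatial.transform import Rotation as R
from bench import read_state, viewer, r
def shot(name):
    c=viewer.camera(name); p=c["range_z"]; v,u=np.mgrid[:420,:560]
    P=np.stack([(u-c["cx"])/c["fx"]*p,(v-c["cy"])/c["fy"]*p,p],-1)
    c["P"]=R.from_quat(c["orientation"]).apply(P.reshape(-1,3)).reshape(420,560,3)+c["xyz"]
    c["P"][p==0]=np.nan
    return c
def save(c,f): cv2.imwrite("pics/"+f,c["pixels"][...,::-1])
def ray(c,u,v,z):
    d=R.from_quat(c["orientation"]).apply([(u-c["cx"])/c["fx"],(v-c["cy"])/c["fy"],1.]); o=np.array(c["xyz"])
    return o+d*(z-o[2])/d[2]
E
python3 - <<'E'
from h import *
s=read_state(); print(s, r.finger_overhang)
ims=[]
for n in("top","scene"):
    c=shot(n); save(c,n+"0.png"); np.save(n+"0.npy",c,allow_pickle=True); print(n,c["xyz"],c["orientation"],c["fx"])
E
```

```text
pics
{'time': 0.0, 'joint_positions': array([-1.35460077,  0.33285309, -0.06472271,  1.46091275,  0.02161443,
        1.34994977, -0.08846552]), 'joint_vel': array([-0.00128945, -0.00020694, -0.00112407,  0.00076341,  0.00030597,
        0.00208006,  0.00165366]), 'joint_torque': array([-7.46808964e-04, -6.23247886e+01,  2.45507219e-02, -3.89902461e+01,
       -6.13452774e-02,  3.97087354e-02,  1.15888229e-04]), 'ee_pos': array([0.1477419 , 0.6069038 , 0.23577938]), 'eef_rot': array([ 1.19074796e-01,  9.92885031e-01, -7.11737442e-04, -4.78821854e-05]), 'ft_force': array([ 0.00638954,  0.3642238 , -0.35462801]), 'torque': array([ 0.02648176, -0.01485452,  0.01831965]), 'grip_force': 0.0, 'width': 0.08740038561774377} 0.014
top [ 0.3604576  -0.03667982  1.43680164] [ 0.71059914 -0.6994099   0.04956592 -0.05846254] 461.02643219338074
scene [-0.36176595 -0.61499699  0.9672934 ] [ 0.78561964 -0.44635312  0.20519842 -0.37611738] 458.3496328615052
```

View pics/top0.png

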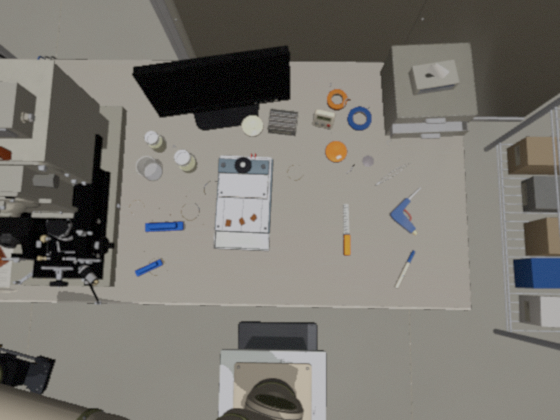

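View pics/scene0.png

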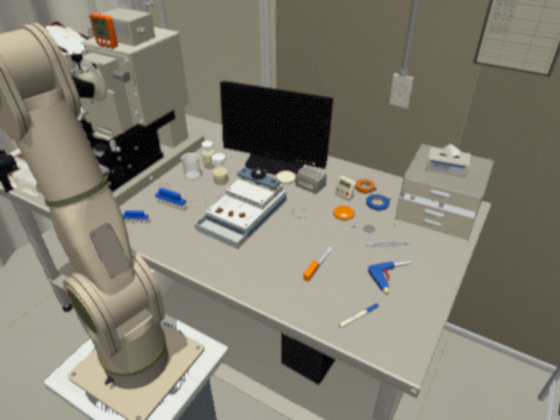

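The top view shows the press at about (243,200) with the pieces at (228,222), (242,221) and (253,217). The large brush is at (165,227) and the small look-alike at (149,268). The gauge is at (347,232), blade pointing up (+x). Next I'll measure these.

Run:
```python
from h import *
c=np.load("top0.npy",allow_pickle=True).item()
P=c["P"]; hsv=cv2.cvtColor(c["pixels"],cv2.COLOR_RGB2HSV)
def blobs(m,z,name,box,amin=5):
    m=m.astype(np.uint8); k=np.zeros_like(m); x0,y0,x1,y1=box; k[y0:y1,x0:x1]=m[y0:y1,x0:x1]
    n,l,st,ce=cv2.connectedComponentsWithStats(k)
    for i in range(1,n):
        if st[i,4]<amin: continue
        v,u=np.nonzero(l==i); w=np.array([ray(c,a,b,z) for a,b in zip(u,v)])[:,:2]
        ev,V=np.linalg.eigh(np.cov(w.T)); ax=V[:,1]
        q=(w-w.mean(0))@V
        print(name,st[i,4],"pix",ce[i].round(1),"xy",w.mean(0).round(4),"len/wid",np.ptp(q,0).round(3)[::-1],"ang",np.degrees(np.arctan2(ax[1],ax[0])).round(1),"mid",(w.mean(0)+V@((q.max(0)+q.min(0))/2)).round(4),"z",np.nanmedian(P[v,u,2]).round(4))
H,S,V=hsv[...,0],hsv[...,1],hsv[...,2]
blobs((H>105)&(H<125)&(S>150),.05,"blue",(120,210,200,290))
blobs((H>8)&(H<25)&(S>150),.028,"orange",(335,200,360,270))
blobs(((H<14)|(H>172))&(S>90)&(V<190),.052,"brown",(215,200,272,235))
# blade: bright along x
g=cv2.cvtColor(c["pixels"],cv2.COLOR_RGB2GRAY)
blobs(g[:, :]>195,.005,"blade",(338,195,358,240))
# press height map
Z=P[...,2]
for u in (222,232,243,262): print(u,[(v,round(float(P[v,u,0]),3),round(float(Z[v,u])*1000)) for v in range(150,256,3)])
for v in (210,225,242): print(v,[(u,round(float(P[v,u,1]),3),round(float(Z[v,u])*1000)) for u in list(range(210,224))+list(range(264,276))])
cv2.imwrite("pics/crop.png",cv2.resize(c["pixels"][140:270,120:370,::-1],None,fx=3.2,fy=3.2,interpolation=cv2.INTER_CUBIC))
```

```text
blue 274 pix [164.  226.1] xy [0.5142 0.3346] len/wid [0.11  0.023] ang 93.3 mid [0.5143 0.3345] z 0.0556
blue 135 pix [148.4 267.4] xy [0.3894 0.3745] len/wid [0.081 0.015] ang 115.9 mid [0.3895 0.3744] z 0.0401
orange 117 pix [346.5 244.4] xy [ 0.4693 -0.2209] len/wid [0.058 0.015] ang 180.0 mid [ 0.4691 -0.2209] z 0.0274
brown 19 pix [253.1 217.3] xy [0.5451 0.0645] len/wid [0.015 0.012] ang 159.1 mid [0.545  0.0646] z 0.0519
brown 15 pix [241.5 220.9] xy [0.5335 0.0995] len/wid [0.016 0.01 ] ang -162.5 mid [0.5342 0.1001] z 0.0522
brown 24 pix [227.8 222.5] xy [0.5282 0.141 ] len/wid [0.017 0.013] ang 165.2 mid [0.5279 0.1412] z 0.051
222 [(150, 0.77, -2), (153, 0.761, -8), (156, 0.738, 40), (159, 0.713, 101), (162, 0.705, 96), (165, 0.693, 105), (168, 0.686, 97), (171, 0.677, 97), (174, 0.674, 69), (177, 0.665, 67), (180, 0.656, 69), (183, 0.645, 75), (186, 0.637, 72), (189, 0.627, 73), (192, 0.617, 76), (195, 0.609, 74), (198, 0.605, 41), (201, 0.595, 47), (204, 0.586, 44), (207, 0.577, 43), (210, 0.567, 47), (213, 0.558, 42), (216, 0.549, 44), (219, 0.539, 49), (222, 0.53, 44)
[... 2813 characters left out ...]
.159, 47), (223, 0.156, 46), (264, 0.031, 45), (265, 0.028, 46), (266, 0.025, 48), (267, 0.022, 42), (268, 0.02, 32), (269, 0.017, 27), (270, 0.015, 1), (271, 0.012, -3), (272, 0.009, -5), (273, 0.005, 2), (274, 0.002, 3), (275, -0.001, -1)]
242 [(210, 0.201, -1), (211, 0.198, 2), (212, 0.194, 2), (213, 0.192, 1), (214, 0.184, 29), (215, 0.183, 15), (216, 0.181, 9), (217, 0.177, 15), (218, 0.175, 10), (219, 0.172, 6), (220, 0.168, 12), (221, 0.166, 7), (222, 0.163, 4), (223, 0.158, 16), (264, 0.032, 8), (265, 0.029, 6), (266, 0.026, 5), (267, 0.023, 11), (268, 0.019, 31), (269, 0.016, 20), (270, 0.014, -7), (271, 0.01, 4), (272, 0.007, 0), (273, 0.004, 0), (274, 0.001, 1), (275, -0.002, -1)]
```

View pics/crop.png

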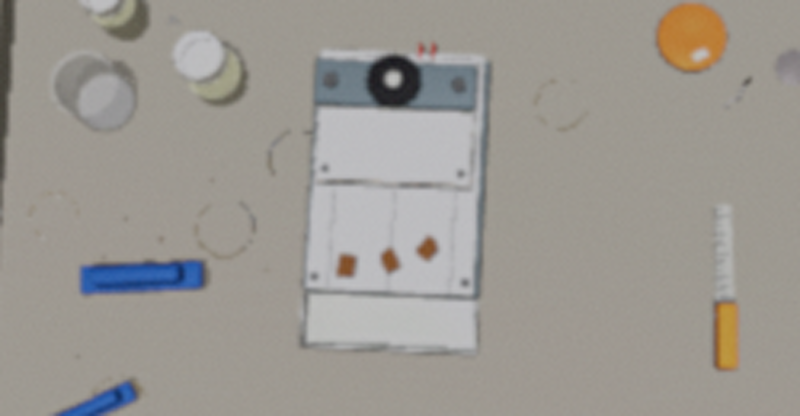

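The crop shows the scribe line from (398,185) to (389,295), the platen front edge from (317,183) to (472,188), the bed front edge from (303,291) to (477,298), and the blade from (724,205) to (725,300).

Run:
```python
from h import *
c=np.load("top0.npy",allow_pickle=True).item()
f=lambda a,b,z:ray(c,119.66+a/3.2,139.66+b/3.2,z).round(4)
def seg(n,a,b,z):
    p,q=f(*a,z),f(*b,z); d=q-p; print(n,p[:2],q[:2],"mid",((p+q)/2)[:2],"ang",np.degrees(np.arctan2(d[1],d[0])).round(1))
seg("scribe",(389,295),(398,185),.045)
seg("platenfront top",(472,188),(317,183),.071)
seg("bedfront",(477,298),(303,291),.045)
seg("trough front",(478,353),(300,347),.031)
seg("bed right edge",(477,298),(486,60),.045)
seg("bed left",(303,291),(316,105),.045)
seg("blade",(725,300),(724,205),.003)
seg("handle",(727,369),(727,300),.028)
seg("brush",(204,275),(82,280),.05)
# top dense depth fit of platen front edge
s=read_state(); print(R.from_quat(s["eef_rot"]).as_matrix().round(3))
```

```text
scribe [0.501 0.1  ] [0.607  0.0945] mid [0.554   0.09725] ang -3.0
platenfront top [0.6006 0.0223] [0.6032 0.1684] mid [0.6019  0.09535] ang 89.0
bedfront [0.4994 0.0165] [0.5035 0.1818] mid [0.50145 0.09915] ang 88.6
trough front [0.4484 0.015 ] [0.4513 0.1848] mid [0.44985 0.0999 ] ang 89.0
bed right edge [0.4994 0.0165] [0.7315 0.0125] mid [0.61545 0.0145 ] ang -1.0
bed left [0.5035 0.1818] [0.6844 0.1761] mid [0.59395 0.17895] ang -1.8
blade [ 0.5055 -0.2235] [ 0.5992 -0.223 ] mid [ 0.55235 -0.22325] ang 0.3
handle [ 0.4372 -0.2218] [ 0.503  -0.2222] mid [ 0.4701 -0.222 ] ang -0.3
brush [0.5168 0.2756] [0.5102 0.3913] mid [0.5135  0.33345] ang 93.3
[[-0.972  0.236 -0.   ]
 [ 0.236  0.972 -0.001]
 [-0.    -0.001 -1.   ]]
```

Request:
carry_out --pt "0 -1 0 0 0 0" --pt "0 -1 0 0 0 0" --pt "0 -1 0 0 0 0" --pt "0 0 0 0 0 1" --pt "0 0 0 0 0 1" --pt "0 0 0 0 0 1" --pt "0 0 0 0 0 1" --pt "0 0 0 0 0 1" --pt "0 0 0 0 0 1" --pt "0 0 0 0 0 1" --pt "0 0 0 0 0 1" --pt "0 0 0 0 0 1" --pt "0 0 0 0 0 0.14" --pt "0 0 0 0 0 0" --fingers 60

```text
time: 1.85
ee_pos: [0.1194, 0.4906, 0.2364]
eef_rot: [0.686, 0.727, -0.0, 0.0]
ft_force: [-0.3, -0.4, -0.2]
width: 0.0602
grip_force: 0.0
```

```bash
cat >> h.py <<'E'
def to(x,y,z,yaw):
    "shift (tool axes, units of 40 mm) and turn (units of 8 deg) from the measured pose to TCP x,y,z, tool y axis at yaw deg (shift is in present axes)"
    s=read_state(); M=R.from_quat(s["eef_rot"]); a=np.radians(yaw)
    Y=np.array([np.cos(a),np.sin(a),0]); Z=np.array([0,0,-1.]); T=R.from_matrix(np.stack([np.cross(Y,Z),Y,Z],1))
    print("t",round(s["time"],2),"pos",s["ee_pos"].round(4),"F",s["ft_force"].round(1),"w",round(s["width"],4),"grip",s["grip_force"])
    d=np.array([x,y,z])-s["ee_pos"]
    print("shift now-axes",(M.inv().apply(d)/.04).round(2),"shift target-axes",(T.inv().apply(d)/.04).round(2),"turn",(np.degrees((M.inv()*T).as_rotvec())/8).round(2))
E
python3 -c "
from h import *
to(.5138,.334,.2,3.3)"
```

```text
t 1.85 pos [0.1194 0.4906 0.2364] F [-0.3 -0.4 -0.2] w 0.0602 grip 0.0
shift now-axes [-4.48  9.61  0.91] shift target-axes [-4.48  9.62  0.91] turn [-0.    0.    0.01]
```

Request:
carry_out --pt "-0.45 0.96 0 0 0 0" --pt "-0.45 0.96 0 0 0 0" --pt "-0.45 0.96 0 0 0 0" --pt "-0.45 0.96 0 0 0 0" --pt "-0.45 0.96 0 0 0 0" --pt "-0.45 0.96 0 0 0 0" --pt "-0.45 0.96 0 0 0 0" --pt "-0.45 0.96 0 0 0 0" --pt "-0.45 0.96 0 0 0 0" --pt "-0.45 0.96 0 0 0 0" --pt "0 0 0 0 0 0" --pt "0 0 0 0 0 0"

```text
time: 3.35
ee_pos: [0.5123, 0.3328, 0.2363]
eef_rot: [0.686, 0.727, -0.0, -0.0]
ft_force: [0.4, 0.3, -0.0]
width: 0.0599
grip_force: 0.0
```

Run:
```python
from h import *
c=shot("wrist"); save(c,"w1.png")
print(c["xyz"],R.from_quat(c["orientation"]).as_matrix().round(2))
hsv=cv2.cvtColor(c["pixels"],cv2.COLOR_RGB2HSV);H,S,V=hsv[...,0],hsv[...,1],hsv[...,2]
m=((H>105)&(H<125)&(S>150))
P=c["P"]
for lo,hi in((.052,.07),(.03,.045)):
    k=(m&(P[...,2]>lo)&(P[...,2]<hi)).astype(np.uint8); k=cv2.morphologyEx(k,cv2.MORPH_OPEN,np.ones((5,5)))
    q=P[k>0][:,:2].astype(np.float32); b=cv2.minAreaRect(q*1000); print(lo,len(q),b,q.mean(0),np.median(P[k>0][:,2]))
to(.5138,.334,.12,3.3)
```

```text
[0.50817361 0.41241103 0.38414523] [[ 1.    0.06  0.02]
 [ 0.06 -0.95 -0.29]
 [-0.    0.29 -0.96]]
0.052 1796 ((517.1570434570312, 342.19415283203125), (17.542448043823242, 84.19322967529297), 3.119554042816162) [0.516739   0.34394997] 0.059212363209190544
0.03 1428 ((454.17236328125, 347.4799499511719), (117.24895477294922, 167.31944274902344), 85.20893096923828) [0.4570088  0.37421572] 0.03700956317427942
t 3.4 pos [0.5119 0.3333 0.2364] F [-0.4  0.4 -0.3] w 0.0601 grip 0.0
shift now-axes [0.01 0.05 2.91] shift target-axes [0.02 0.05 2.91] turn [-0.01 -0.    0.  ]
```

View pics/w1.png

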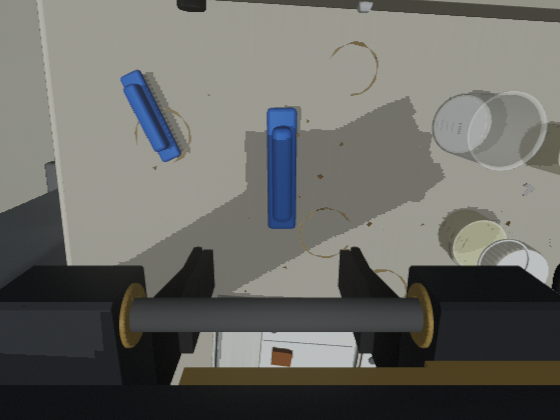

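The wrist view shows the target brush at (282,167) under the camera, back from v=107 to 228 and ridge from 125 to 222. The small brush is at the left.

Run:
```python
from h import *
c=shot("wrist")
for u,v,z in((282,107,.036),(282,228,.036),(268,120,.036),(296,120,.036),(282,125,.06),(282,222,.06)): print(z,ray(c,u,v,z).round(4))
to(.5165,.337,.052,3.2)
```

```text
0.036 [0.5136 0.4015 0.036 ]
0.036 [0.521 0.285 0.036]
0.036 [0.5015 0.3893 0.036 ]
0.036 [0.5271 0.3908 0.036 ]
0.06 [0.5141 0.3874 0.06  ]
0.06 [0.5197 0.2997 0.06  ]
t 3.45 pos [0.5118 0.3335 0.2365] F [-0.3  0.2  0.1] w 0.0602 grip 0.0
shift now-axes [0.08 0.13 4.61] shift target-axes [0.08 0.12 4.61] turn [-0.   -0.    0.02]
```

Request:
carry_out --pt "0.05 0.12 1 0 0 0" --pt "0.05 0 1 0 0 0" --pt "0 0 1 0 0 0" --pt "0 0 0.8 0 0 0" --pt "0 0 0.4 0 0 0" --pt "0 0 0.2 0 0 0" --pt "0 0 0.15 0 0 0" --pt "0 0 0 0 0 0" --pt "0 0 0 0 0 0"

```text
time: 4.58
ee_pos: [0.5178, 0.3369, 0.0553]
eef_rot: [0.687, 0.727, 0.001, 0.0]
ft_force: [0.5, 0.2, -0.4]
width: 0.0596
grip_force: 0.0
```

Request:
carry_out --pt "0 0 0 0 0 0" --pt "0 0 0 0 0 0" --pt "0 0 0 0 0 0" --pt "0 0 0 0 0 0" --pt "0 0 0 0 0 0" --pt "0 0 0 0 0 0" --fingers 5 --force 40

```text
time: 5.32
ee_pos: [0.5174, 0.3367, 0.0545]
eef_rot: [0.687, 0.727, 0.0, -0.0]
ft_force: [0.8, 0.1, -0.3]
width: 0.0181
grip_force: 40.0
```

Request:
carry_out --pt "0 0 -0.5 0 0 0" --pt "0 0 -1 0 0 0" --pt "0 0 -1 0 0 0" --pt "0 0 -0.7 0 0 0" --pt "0 0 0 0 0 0" --pt "0 0 0 0 0 0"

```text
time: 6.08
ee_pos: [0.5171, 0.3365, 0.1822]
eef_rot: [0.687, 0.727, -0.0, -0.0]
ft_force: [-0.2, 0.0, -1.4]
width: 0.0176
grip_force: 40.0
```

Run:
```python
from h import *
c=shot("wrist"); save(c,"w2.png")
to(.59,.103,.2,-1.4)
```

```text
t 6.12 pos [0.5169 0.3363 0.1816] F [-0.6  0.3 -1.7] w 0.018 grip 39.98937249183655
shift now-axes [-5.93  1.5  -0.46] shift target-axes [-5.79  1.97 -0.46] turn [-0.01  0.01  0.58]
```

View pics/w2.png

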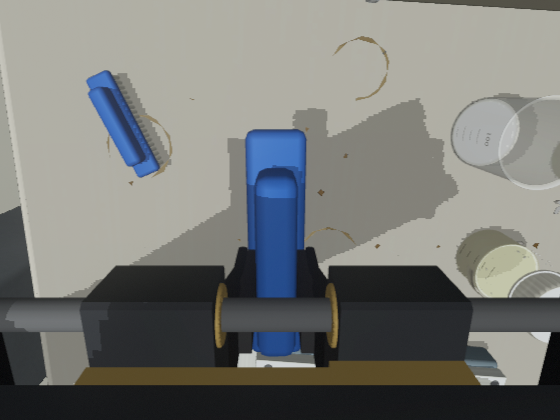

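The brush is held squarely by its ridge, with the far ridge end at (276,170). Next I move above the bed, in front of the platen.

Request:
carry_out --pt "0 0 -0.3 0 0 0.575" --pt "-0.8 0.2 0 0 0 0" --pt "-0.85 0.25 0 0 0 0" --pt "-0.85 0.25 0 0 0 0" --pt "-0.85 0.25 0 0 0 0" --pt "-0.85 0.25 0 0 0 0" --pt "-0.85 0.25 0 0 0 0" --pt "-0.7 0.25 0 0 0 0" --pt "0 0 0 0 0 0" --pt "0 0 0 0 0 0"

```text
time: 7.38
ee_pos: [0.5792, 0.1058, 0.1937]
eef_rot: [0.715, 0.699, -0.001, -0.001]
ft_force: [-0.5, 0.3, -1.2]
width: 0.0177
grip_force: 40.0
```

Run:
```python
from h import *
to(.5856,.1057,.12,-1.4)
c=shot("scene"); cv2.imwrite("pics/s1.png",cv2.resize(c["pixels"][130:280,150:350,::-1],None,fx=4,fy=4,interpolation=cv2.INTER_CUBIC))
c=shot("wrist"); save(c,"w3.png")
```

```text
t 7.38 pos [0.5792 0.1058 0.1937] F [-0.5  0.3 -1.2] w 0.0177 grip 39.989556670188904
shift now-axes [0.   0.16 1.84] shift target-axes [0.   0.16 1.84] turn [-0.01  0.    0.  ]
```

View pics/w3.png

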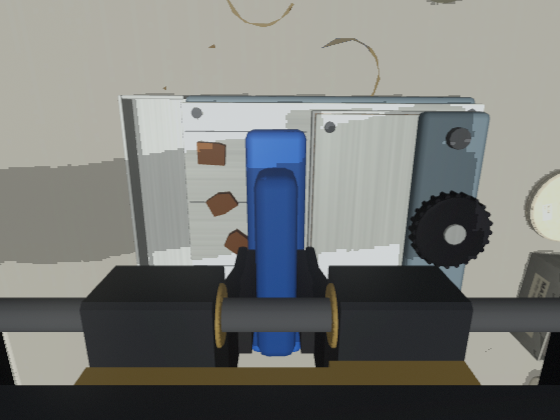

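The pieces are at (211,153), (222,203) and (237,243), left of the brush. The platen front edge is at about u=313, with the brush between u=248 and 305. I'll check clearances with rays.

Run:
```python
from h import *
c=shot("wrist"); z0=.1937-.0545
for n,u,v,z in(("platen top",314,200,.071),("platen top lo",307,250,.071),("platen top hi",315,120,.071),("trough front",136,180,.031),("bedfront",184,120,.045),("bedfront",190,230,.045),("scribe",215,202,.045),("bed left far",300,104,.045),("p1",211,153,.052),("p2",222,203,.052),("p3",237,243,.052),("p1 left end",211,140,.052),("p3 right side",252,245,.052),
 ("brush back L",248,180,z0+.036),("brush back R",305,180,z0+.036),("back end",276,130,z0+.036),("ridge end",276,170,z0+.06)): print(n,ray(c,u,v,z)[:2].round(4))
```

```text
platen top [0.6084 0.1082]
platen top lo [0.6032 0.0672]
platen top hi [0.6087 0.1674]
trough front [0.4598 0.1179]
bedfront [0.5091 0.1679]
bedfront [0.5056 0.0765]
scribe [0.5286 0.1008]
bed left far [0.5997 0.1779]
p1 [0.5296 0.1427]
p2 [0.5355 0.1018]
p3 [0.5459 0.0665]
p1 left end [0.5303 0.1528]
p3 right side [0.5584 0.0644]
brush back L [0.5678 0.1484]
brush back R [0.5939 0.1478]
back end [0.5811 0.1707]
ridge end [0.5808 0.1575]
```

Request:
carry_out --pt "-0.2 0.05 0.7 0 0 0" --pt "0 0 0.7 0 0 0" --pt "0 0 0.5 0 0 0" --pt "0 0 0.25 0 0 0" --pt "0 0 0.1 0 0 0" --pt "0 0 0.06 0 0 0" --pt "0 0 0 0 0 0" --pt "0 0 0 0 0 0"

```text
time: 8.52
ee_pos: [0.5819, 0.0971, 0.1026]
eef_rot: [0.716, 0.698, 0.0, 0.0]
ft_force: [0.1, -0.2, -1.1]
width: 0.0176
grip_force: 40.0
```

Request:
carry_out --pt "0 0 0.06 0 0 0" --pt "0 -0.1 0 0 0 0" --pt "0 -0.15 0 0 0 0" --pt "0 -0.15 0 0 0 0" --pt "0 -0.15 0 0 0 0" --pt "0 -0.15 0 0 0 0" --pt "0 -0.15 0 0 0 0" --pt "0 -0.15 0 0 0 0" --pt "0 -0.15 0 0 0 0" --pt "0 -0.15 0 0 0 0" --pt "0 -0.15 0 0 0 0" --pt "0 -0.15 0 0 0 0" --pt "0 -0.15 0 0 0 0" --pt "0 -0.15 0 0 0 0" --pt "0 -0.15 0 0 0 0" --pt "0 -0.15 0 0 0 0" --pt "0 -0.15 0 0 0 0" --pt "0 -0.15 0 0 0 0" --pt "0 0 0 0 0 0"

```text
time: 10.9
ee_pos: [0.4812, 0.0996, 0.0998]
eef_rot: [0.716, 0.698, 0.0, -0.0]
ft_force: [0.1, -0.3, -1.5]
width: 0.0174
grip_force: 40.0
```

Run:
```python
from h import *
c=shot("wrist"); save(c,"w4.png"); to(.5,.097,.2,-1.4)
```

```text
t 10.95 pos [0.4816 0.0996 0.0998] F [-0.3 -0.4 -1.6] w 0.0173 grip 39.989392161369324
shift now-axes [-0.05  0.46 -2.5 ] shift target-axes [-0.05  0.46 -2.5 ] turn [ 0. -0.  0.]
```

View pics/w4.png

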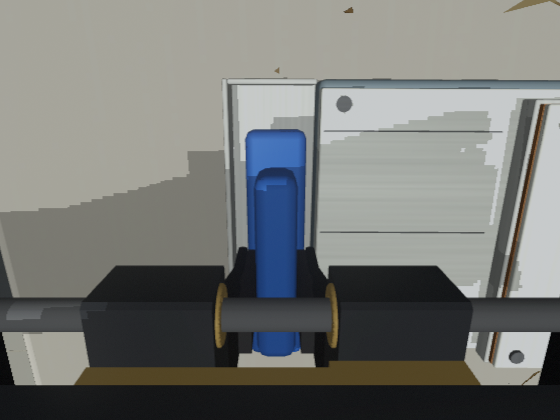

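The bed is clear, and the pieces should be in the trough under the brush. I'll lift and verify with the brush aside.

Request:
carry_out --pt "0 0 -0.7 0 0 0" --pt "0 0 -0.9 0 0 0" --pt "0 0 -0.6 0 0 0" --pt "0.8 0.1 0 0 0 0" --pt "0.9 0.1 0 0 0 0" --pt "0.9 0.1 0 0 0 0" --pt "0.9 0.1 0 0 0 0" --pt "0.9 0.1 0 0 0 0" --pt "0.9 0.1 0 0 0 0" --pt "0.6 0.1 0 0 0 0" --pt "0 0 0 0 0 0" --pt "0 0 0 0 0 0"

```text
time: 12.45
ee_pos: [0.5157, 0.3337, 0.1875]
eef_rot: [0.716, 0.698, -0.0, 0.0]
ft_force: [0.3, 0.3, -1.8]
width: 0.0177
grip_force: 40.0
```

Run:
```python
from h import *
to(.517,.3365,.0545,-1.4)
c=shot("top"); hsv=cv2.cvtColor(c["pixels"],cv2.COLOR_RGB2HSV);H,S,V=hsv[...,0],hsv[...,1],hsv[...,2]
m=(((H<14)|(H>172))&(S>80)&(V<200)).astype(np.uint8); k=np.zeros_like(m); k[195:255,210:275]=m[195:255,210:275]
n,l,st,ce=cv2.connectedComponentsWithStats(k)
for i in range(1,n): print(st[i,4],ce[i].round(1),ray(c,*ce[i],.015)[:2].round(4))
```

```text
t 12.45 pos [0.5157 0.3337 0.1875] F [ 0.3  0.3 -1.8] w 0.0177 grip 39.989200830459595
shift now-axes [0.07 0.03 3.33] shift target-axes [0.07 0.03 3.33] turn [-0.    0.01 -0.01]
17 [228.5 238.9] [0.4814 0.1416]
21 [239.6 239.4] [0.4806 0.1073]
19 [256.3 239.6] [0.4808 0.0555]
```

All three pieces are in the trough. Next I set the brush down.

Request:
carry_out --pt "0.07 0 1 0 0 0" --pt "0 0 1 0 0 0" --pt "0 0 0.8 0 0 0" --pt "0 0 0.3 0 0 0" --pt "0 0 0.12 0 0 0" --pt "0 0 0.06 0 0 0" --pt "0 0 0.02 0 0 0" --pt "0 0 0 0 0 0" --pt "0 0 0 0 0 0"

```text
time: 13.62
ee_pos: [0.5156, 0.3377, 0.0561]
eef_rot: [0.716, 0.698, 0.0, -0.0]
ft_force: [-0.4, -0.9, -1.3]
width: 0.0177
grip_force: 40.0
```

Request:
carry_out --pt "0 0 0.02 0 0 0" --pt "0 0 0.02 0 0 0" --pt "0 0 0.01 0 0 0" --pt "0 0 0 0 0 0"

```text
time: 14.12
ee_pos: [0.5156, 0.3376, 0.0545]
eef_rot: [0.716, 0.698, 0.0, -0.0]
ft_force: [-3.0, -2.1, 8.0]
width: 0.0183
grip_force: 40.0
```

Request:
carry_out --pt "0 0 0 0 0 0" --pt "0 0 0 0 0 0" --pt "0 0 0 0 0 0" --pt "0 0 0 0 0 0" --pt "0 0 0 0 0 0" --fingers 60

```text
time: 14.75
ee_pos: [0.5155, 0.3375, 0.0537]
eef_rot: [0.716, 0.698, -0.0, -0.0]
ft_force: [-0.1, 0.6, -0.3]
width: 0.0572
grip_force: 0.0
```

Request:
carry_out --pt "0 0 -0.3 0 0 0" --pt "0 0 -0.8 0 0 0" --pt "0 0 -1 0 0 0" --pt "0 0 -1 0 0 0" --pt "0 0 -0.5 0 0 0" --pt "0 0 0 0 0 0" --pt "0 0 0 0 0 0"

```text
time: 15.62
ee_pos: [0.5151, 0.3373, 0.1971]
eef_rot: [0.716, 0.698, -0.0, -0.0]
ft_force: [0.5, 0.1, -0.7]
width: 0.0599
grip_force: 0.0
```

Run:
```python
from h import *
c=shot("top"); hsv=cv2.cvtColor(c["pixels"],cv2.COLOR_RGB2HSV);H,S,V=hsv[...,0],hsv[...,1],hsv[...,2]
c=shot("wrist"); save(c,"w5.png")
to(.47,-.222,.2,88.6)
```

```text
t 15.72 pos [0.515  0.3372 0.1966] F [ 0.2 -0.   0.6] w 0.0601 grip 0.0
shift now-axes [-14.    -0.78  -0.07] shift target-axes [  0.78 -14.    -0.09] turn [-1.000e-02 -0.000e+00 -1.125e+01]
```

View pics/w5.png

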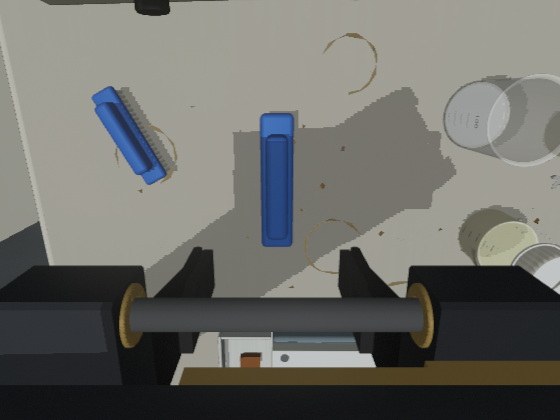

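The brush stands upright at (277,180), let go. I'll check the joint margin for a turn that puts the camera on the press side of the gauge.

Run:
```python
from h import *
print(read_state()["joint_positions"].round(2))
to(.47,-.222,.2,-90)
```

```text
[-0.89  0.34  0.3   1.56 -0.1   1.26 -0.6 ]
t 15.72 pos [0.515  0.3372 0.1966] F [ 0.2 -0.   0.6] w 0.0601 grip 0.0
shift now-axes [-14.    -0.78  -0.07] shift target-axes [-1.12 13.98 -0.09] turn [-0.000e+00  1.000e-02  1.107e+01]
```

Request:
carry_out --pt "-1 0 -0.3 0 0 0" --pt "-1 0 -0.3 0 0 0" --pt "-1 0 0 0 0 0" --pt "-1 0 0 0 0 0" --pt "-1 0 0 0 0 0" --pt "-1 0 0 0 0 0" --pt "-1 0 0 0 0 0" --pt "-1 -0.1 0 0 0 0" --pt "-1 -0.1 0 0 0 0" --pt "-1 -0.1 0 0 0 0" --pt "-1 -0.1 0 0 0 0" --pt "-1 -0.1 0 0 0 0" --pt "-1 -0.1 0 0 0 0" --pt "-1 -0.1 0 0 0 0"

```text
time: 17.48
ee_pos: [0.4732, -0.2227, 0.2211]
eef_rot: [0.716, 0.698, -0.0, -0.0]
ft_force: [0.6, 0.5, 0.4]
width: 0.0604
grip_force: 0.0
```

Request:
carry_out --pt "0 0 0 0 0 1" --pt "0 0 0 0 0 1" --pt "0 0 0 0 0 1" --pt "0 0 0 0 0 1" --pt "0 0 0 0 0 1" --pt "0 0 0 0 0 1" --pt "0 0 0 0 0 1" --pt "0 0 0 0 0 1" --pt "0 0 0 0 0 1" --pt "0 0 0 0 0 1" --pt "0 0 0 0 0 1" --pt "0 0 0 0 0 0" --pt "0 0 0 0 0 0"

```text
time: 19.1
ee_pos: [0.4736, -0.2215, 0.2214]
eef_rot: [1.0, 0.007, -0.0, -0.0]
ft_force: [-0.5, 0.1, -0.8]
width: 0.0598
grip_force: 0.0
```

Run:
```python
from h import *
c=shot("wrist"); save(c,"w6.png"); print(c["xyz"],read_state()["joint_positions"].round(2))
to(.47,-.222,.016,-90)
```

```text
[ 0.55413372 -0.22083246  0.36922556] [-0.43  0.13  0.86  1.79 -0.11  1.27 -1.1 ]
t 19.15 pos [ 0.4736 -0.2216  0.2215] F [ 0.7 -0.6 -0.1] w 0.0597 grip 0.0
shift now-axes [-0.09  0.01  5.14] shift target-axes [-0.09  0.01  5.14] turn [-0.    0.    0.09]
```

View pics/w6.png

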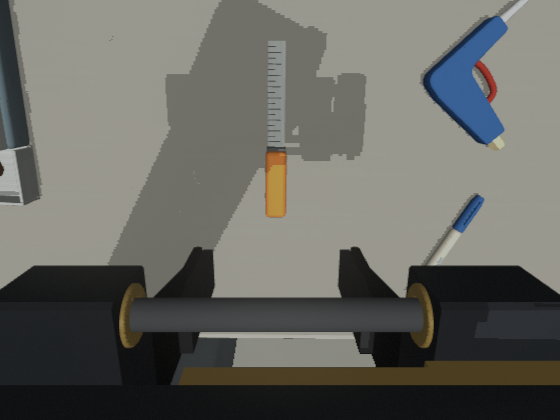

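The gauge handle is at (276,152–216), with the blade running up to (276,41).

Run:
```python
from h import *
c=shot("wrist")
for u,v,z in((276,152,.028),(276,217,.028),(266,185,.028),(287,185,.028),(276.5,41,.002),(276.5,140,.008)): print(ray(c,u,v,z).round(4))
```

```text
[ 0.5027 -0.2219  0.028 ]
[ 0.4397 -0.2227  0.028 ]
[ 0.4714 -0.2128  0.028 ]
[ 0.4717 -0.2327  0.028 ]
[ 0.5999 -0.2211  0.002 ]
[ 0.5113 -0.2222  0.008 ]
```

Request:
carry_out --pt "-0.05 0.02 1 0 0 0" --pt "0 0 1 0 0 0" --pt "0 0 1 0 0 0" --pt "0 0 1 0 0 0" --pt "0 0 0.6 0 0 0" --pt "0 0 0.3 0 0 0" --pt "0 0 0.15 0 0 0" --pt "0 0 0 0 0 0" --pt "0 0 0 0 0 0"

```text
time: 20.32
ee_pos: [0.4724, -0.2226, 0.0205]
eef_rot: [1.0, 0.005, 0.001, 0.0]
ft_force: [0.1, 0.9, -0.4]
width: 0.0598
grip_force: 0.0
```

Request:
carry_out --pt "0 0 0 0 0 0" --pt "0 0 0 0 0 0" --pt "0 0 0 0 0 0" --pt "0 0 0 0 0 0" --pt "0 0 0 0 0 0" --pt "0 0 0 0 0 0" --fingers 8 --force 50

```text
time: 21.08
ee_pos: [0.4718, -0.2223, 0.0197]
eef_rot: [1.0, 0.005, -0.0, -0.0]
ft_force: [-0.1, 1.2, 1.0]
width: 0.0195
grip_force: 50.0
```

Request:
carry_out --pt "0 0 -0.3 0 0 0" --pt "0 0 -1 0 0 0" --pt "0 0 -1 0 0 0" --pt "0 0 -1 0 0 0" --pt "0 0 -0.2 0 0 0" --pt "0 0 0 0 0 0" --pt "0 0 0 0 0 0"

```text
time: 21.95
ee_pos: [0.4711, -0.2221, 0.1585]
eef_rot: [1.0, 0.005, -0.001, -0.0]
ft_force: [-0.9, -1.0, -1.5]
width: 0.0197
grip_force: 50.0
```

Run:
```python
from h import *
c=shot("wrist"); save(c,"w7.png")
to(.43,.1,.14,-91.4)
for u,v in((276,60),): pass
```

```text
t 22.0 pos [ 0.471  -0.2222  0.1585] F [-0.3 -0.4 -2.7] w 0.0197 grip 49.99177560210228
shift now-axes [-0.94 -8.06  0.47] shift target-axes [-1.22 -8.03  0.46] turn [-0.    0.02  0.25]
```

View pics/w7.png

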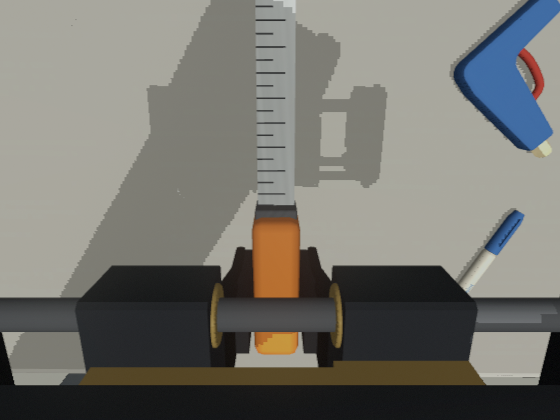

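Request:
carry_out --pt "0 0 0 0 0 0.28" --pt "-0.25 -0.9 0 0 0 0" --pt "-0.2 -0.9 0 0 0 0" --pt "-0.2 -0.9 0 0 0 0" --pt "0 -0.9 0 0 0 0" --pt "0 -0.9 0 0 0 0" --pt "0 -0.9 0 0 0 0" --pt "0 -0.9 0 0 0 0" --pt "0 -0.9 0 0 0 0" --pt "0 -0.89 0 0 0 0" --pt "0 0 0.6 0 0 0" --pt "0 0 0.6 0 0 0" --pt "0 0 0 0 0 0" --pt "0 0 0 0 0 0"

```text
time: 23.75
ee_pos: [0.4554, 0.1016, 0.1123]
eef_rot: [1.0, -0.015, 0.0, -0.0]
ft_force: [0.8, 0.3, -0.6]
width: 0.0198
grip_force: 50.0
```

Run:
```python
from h import *
c=shot("wrist"); save(c,"w8.png"); np.save("w8.npy",c,allow_pickle=True)
to(.454,.1017,.067,-91.6)
```

```text
t 23.8 pos [0.4556 0.1018 0.1126] F [ 0.1  0.1 -1.7] w 0.0197 grip 49.991787895560265
shift now-axes [-0.04  0.    1.14] shift target-axes [-0.04  0.    1.14] turn [-0.   -0.01 -0.01]
```

View pics/w8.png

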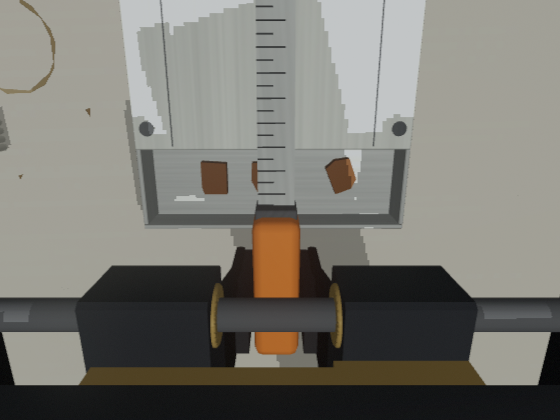

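The view (no more viewing; pixels now only by code) shows the blade centred on the bed between the bolts at (147,128) and (399,128), with the bed's front edge level, so the gauge is square. Next I descend onto the bed.

Request:
carry_out --pt "0 0 0.5 0 0 0" --pt "0 0 0.4 0 0 0" --pt "0 0 0.2 0 0 0" --pt "0 0 0.05 0 0 0" --pt "0 0 0 0 0 0" --pt "0 0 0 0 0 0"

```text
time: 24.55
ee_pos: [0.4554, 0.1019, 0.0662]
eef_rot: [1.0, -0.014, 0.0, -0.0]
ft_force: [0.1, -0.0, -1.2]
width: 0.0194
grip_force: 50.0
```

Request:
carry_out --pt "0 0 0.02 0 0 0" --pt "0 0 0.02 0 0 0" --pt "0 0 0 0 0 0"

```text
time: 24.92
ee_pos: [0.4551, 0.1019, 0.0644]
eef_rot: [1.0, -0.014, 0.0, -0.0]
ft_force: [-2.4, -0.8, 3.2]
width: 0.0197
grip_force: 50.0
```

Request:
carry_out --pt "0.15 0 0 0 0 0" --pt "0.25 0 0 0 0 0" --pt "0.25 0 0 0 0 0" --pt "0.25 0 0 0 0 0" --pt "0.2 0 0 0 0 0" --pt "0.15 0 0 0 0 0" --pt "0 0 0 0 0 0" --pt "0 0 0 0 0 0"

```text
time: 25.92
ee_pos: [0.5045, 0.1009, 0.0646]
eef_rot: [1.0, -0.014, -0.001, -0.0]
ft_force: [-7.8, 0.9, 12.8]
width: 0.0198
grip_force: 50.0
```

Request:
carry_out --pt "0 0 -0.02 0 0 0" --pt "0.1 0 0 0 0 0" --pt "0.1 0 0 0 0 0" --pt "0 0 0 0 0 0"

```text
time: 26.42
ee_pos: [0.5134, 0.1, 0.0648]
eef_rot: [1.0, -0.014, 0.0, 0.0]
ft_force: [1.2, -0.3, -1.6]
width: 0.0196
grip_force: 50.0
```

Request:
carry_out --pt "0.1 0 0 0 0 0" --pt "0 0 0 0 0 0"

```text
time: 26.68
ee_pos: [0.5173, 0.0999, 0.0649]
eef_rot: [1.0, -0.014, 0.0, 0.0]
ft_force: [-1.6, -0.1, -0.9]
width: 0.0197
grip_force: 50.0
```

Request:
carry_out --pt "0.05 0 0 0 0 0" --pt "0 0 0 0 0 0"

```text
time: 26.92
ee_pos: [0.5192, 0.0999, 0.0649]
eef_rot: [1.0, -0.014, 0.0, -0.0]
ft_force: [-0.2, -0.6, -1.0]
width: 0.0195
grip_force: 50.0
```

Request:
carry_out --pt "0.05 0 0.01 0 0 0" --pt "0 0 0 0 0 0"

```text
time: 27.18
ee_pos: [0.5208, 0.1, 0.0647]
eef_rot: [1.0, -0.014, -0.0, -0.0]
ft_force: [-4.1, -0.1, 4.5]
width: 0.0196
grip_force: 50.0
```

Request:
carry_out --pt "0.06 0 0 0 0 0" --pt "0 0 0 0 0 0"

```text
time: 27.42
ee_pos: [0.5237, 0.0999, 0.0647]
eef_rot: [1.0, -0.014, 0.0, -0.0]
ft_force: [-1.8, 1.0, 2.4]
width: 0.0193
grip_force: 50.0
```

Request:
carry_out --pt "0.06 0 0 0 0 0" --pt "0 0 0 0 0 0"

```text
time: 27.68
ee_pos: [0.5258, 0.0999, 0.0647]
eef_rot: [1.0, -0.014, -0.0, -0.0]
ft_force: [-4.5, -0.0, 5.1]
width: 0.0194
grip_force: 50.0
```

Request:
carry_out --pt "0.05 0 0 0 0 0" --pt "0 0 0 0 0 0"

```text
time: 27.92
ee_pos: [0.5277, 0.0998, 0.0647]
eef_rot: [1.0, -0.014, -0.0, -0.0]
ft_force: [-4.1, 0.0, 6.3]
width: 0.0198
grip_force: 50.0
```

Request:
carry_out --pt "0.05 0 0 0 0 0" --pt "0 0 0 0 0 0"

```text
time: 28.18
ee_pos: [0.5297, 0.0998, 0.0647]
eef_rot: [1.0, -0.014, -0.0, -0.0]
ft_force: [-5.0, 0.4, 5.6]
width: 0.0197
grip_force: 50.0
```

Request:
carry_out --pt "0.05 0 0 0 0 0" --pt "0 0 0 0 0 0"

```text
time: 28.42
ee_pos: [0.5317, 0.0997, 0.0647]
eef_rot: [1.0, -0.014, -0.0, -0.0]
ft_force: [-3.9, 0.8, 5.7]
width: 0.0196
grip_force: 50.0
```

Request:
carry_out --pt "0.04 0 0 0 0 0" --pt "0 0 0 0 0 0"

```text
time: 28.68
ee_pos: [0.5332, 0.0997, 0.0647]
eef_rot: [1.0, -0.014, -0.0, -0.0]
ft_force: [-4.9, 0.3, 6.8]
width: 0.0197
grip_force: 50.0
```

Request:
carry_out --pt "0.04 0 0 0 0 0" --pt "0 0 0 0 0 0"

```text
time: 28.92
ee_pos: [0.5348, 0.0996, 0.0647]
eef_rot: [1.0, -0.014, -0.0, -0.0]
ft_force: [-4.3, -0.0, 5.8]
width: 0.0193
grip_force: 50.0
```

Request:
carry_out --pt "0.04 0 0 0 0 0" --pt "0 0 0 0 0 0"

```text
time: 29.18
ee_pos: [0.5364, 0.0996, 0.0647]
eef_rot: [1.0, -0.014, -0.0, -0.0]
ft_force: [-5.0, 0.1, 6.1]
width: 0.0196
grip_force: 50.0
```

Request:
carry_out --pt "0.04 0 0 0 0 0" --pt "0 0 0 0 0 0"

```text
time: 29.42
ee_pos: [0.538, 0.0995, 0.0647]
eef_rot: [1.0, -0.014, -0.0, -0.0]
ft_force: [-4.6, -0.4, 6.9]
width: 0.0194
grip_force: 50.0
```

Request:
carry_out --pt "0.04 0 0 0 0 0" --pt "0 0 0 0 0 0"

```text
time: 29.68
ee_pos: [0.5396, 0.0995, 0.0647]
eef_rot: [1.0, -0.014, -0.0, -0.0]
ft_force: [-5.4, -0.0, 6.8]
width: 0.0201
grip_force: 50.0
```

Request:
carry_out --pt "0.04 0 0 0 0 0" --pt "0 0 0 0 0 0"

```text
time: 29.92
ee_pos: [0.5405, 0.0995, 0.0647]
eef_rot: [1.0, -0.014, -0.001, -0.0]
ft_force: [-9.9, -1.0, 10.2]
width: 0.0199
grip_force: 50.0
```

Request:
carry_out --pt "0.02 0 0 0 0 0" --pt "0 0 0 0 0 0" --pt "0 0 0 0 0 0"

```text
time: 30.3
ee_pos: [0.5405, 0.0995, 0.0647]
eef_rot: [1.0, -0.014, -0.002, -0.0]
ft_force: [-13.2, -0.8, 15.0]
width: 0.0194
grip_force: 50.0
```

Run:
```python
from h import *
s=read_state(); print(s["torque"],s["ft_force"],s["ee_pos"],R.from_quat(s["eef_rot"]).as_matrix()[:,2].round(4))
c=shot("top");P=c["P"]; z=P[180:194,225:262,2]; print("platen z now",np.median(z)); d=np.load("top0.npy",allow_pickle=True).item()["P"][180:194,225:262,2]; print("before",np.median(d))
s=read_state(); print(s["torque"],s["ft_force"])
```

```text
[-0.08480548  2.9879492   0.02523703] [-13.16144164  -0.79578617  15.0104114 ] [0.54054699 0.09947535 0.06468653] [-3.8e-03  6.0e-04 -1.0e+00]
platen z now nan
before nan
[-0.02359263  2.98361437 -0.01188286] [-13.04186546   1.11862014  15.05557494]
```

Request:
carry_out --pt "0.02 0 -0.01 0 0 0" --pt "0 0 0 0 0 0" --pt "0 0 0 0 0 0"

```text
time: 30.72
ee_pos: [0.5412, 0.0995, 0.0647]
eef_rot: [1.0, -0.014, -0.002, -0.0]
ft_force: [-12.1, -0.3, 10.2]
width: 0.0197
grip_force: 50.0
```

Request:
carry_out --pt "0.02 0 0 0 0 0" --pt "0 0 0 0 0 0" --pt "0 0 0 0 0 0"

```text
time: 31.1
ee_pos: [0.5412, 0.0994, 0.0647]
eef_rot: [1.0, -0.014, -0.003, -0.0]
ft_force: [-16.8, -1.3, 14.6]
width: 0.0197
grip_force: 50.0
```

Request:
carry_out --pt "0.03 0 -0.01 0 0 0" --pt "0 0 0 0 0 0" --pt "0 0 0 0 0 0" --pt "0 0 0 0 0 0" --pt "0 0 0 0 0 0"

```text
time: 31.72
ee_pos: [0.5418, 0.0994, 0.0647]
eef_rot: [1.0, -0.014, -0.004, -0.0]
ft_force: [-18.4, -0.1, 13.1]
width: 0.0196
grip_force: 50.0
```

Run:
```python
from h import *
s=read_state(); print(s["time"],s["torque"],s["ft_force"],s["ee_pos"],s["joint_vel"].round(4))
d=np.load("top0.npy",allow_pickle=True).item()
c=shot("top")
for b in ((185,194,222,230),(204,212,252,262)):
    f=lambda c:np.nanmedian(c["P"][b[0]:b[1],b[2]:b[3],2]).round(4)
    print(f(d),f(c))
hsv=cv2.cvtColor(c["pixels"],cv2.COLOR_RGB2HSV);H,S,V=hsv[...,0],hsv[...,1],hsv[...,2]
for n,m,z,x in(("brown",((H<14)|(H>172))&(S>80)&(V<200),.015,(210,195,275,255)),("blue",(H>105)&(H<125)&(S>150),.05,(120,205,200,250))):
    m=m.astype(np.uint8);k=np.zeros_like(m);k[x[1]:x[3],x[0]:x[2]]=m[x[1]:x[3],x[0]:x[2]]
    N,l,st,ce=cv2.connectedComponentsWithStats(k)
    for i in range(1,N): print(n,st[i,4],ray(c,*ce[i],z)[:2].round(4))
```

```text
31.725 [ 0.02101973  3.81236864 -0.01962256] [-18.44856689  -0.05086964  13.10298094] [0.54182686 0.0994387  0.06465456] [ 0.0011 -0.0009  0.0012  0.0005 -0.0002 -0.0001  0.0004]
0.0714 0.4468
0.0442 0.1446
brown 20 [0.4816 0.0557]
blue 264 [0.5129 0.3359]
```

```bash
python3 -c "
from bench import r
print(r.close_job())"
```

```text
the job is handed in; nothing more can be done
None
```

The job is handed in, but no verdict came back: the camera showed the pieces in the trough (one in plain view at the last check) and the brush standing on the bench, while the gauge's snug fit (about 8 N on the platen) is worked out from wrist forces, with the platen hidden by the arm; I also viewed 11 pictures, one over the limit of 10.

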